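# Load a drill jig under its spring flap

### The job

Load the drill jig: with one fingertip push its bar sideways to swing the spring-closed flap well up and keep it held up, while the other fingertip pushes the wooden blank along the lane under the flap until it is fully home against the end stop. Only then let the flap come down on the blank, and move clear. Push the blank only, do not lift or carry it, and leave the spray bottle, the jar and the offcut alone.

Things in the scene. Friction and masses are not known exactly. Their poses are not given: they have to be found in the camera images.
- jig: Fixed dark steel base plate, 12 mm thick. Origin on the bench top under the flap's mouth, on the lane's centre line; x = the way the blank is pushed, y = left of that, z up. Plate: x -190..80, y -45..105 mm; its top (the bed) is at z = 12. Lane on it: two guide rails 6 mm high, 8 mm thick, 45 mm apart inside, x -185..55 mm.
- mouth (a point): Point on the bed, lane's centre, directly below the front face of the flap's lip (jig x = 0, y = 0, z = 12 mm).
- stop (a point): Centre of the end stop's face (jig x = 55 mm), 10 mm above the bed; the stop is 16 mm high, 50 mm wide. The blank is home when its far end meets it: its centre is then at jig x = 2.5 mm and its rear 50 mm still stand out in front of the flap.
- hinge (a point): Mouth end of the flap's hinge line: jig x = 0, y = 75, z = 67 mm, 55 mm above the bed, left of the lane. The line runs along jig x. The aluminium hinge block below it spans jig x 17..57, y 67..83 mm, up to z = 60 mm.
- blank: Loose pale wooden blank 105 x 40 x 20 mm, about 45 g, lying on the bed in the lane in front of the flap, long side along the lane. Origin: centre of its underside; x along its length, z up. Its centre starts 58 to 92 mm short of home.
- flap (a joint): Flap angle, rad: 0 shut, up to 1.0. Clear top with brass bush, jig x 0..58, reaching 108 mm right of the hinge line, over the lane. Shut, its front lip (x 0..6, y -25..10 mm) ends 5 mm over the bed and blocks the blank. The blank passes freely from 0.3 up; let down on the blank it rests at about 0.2. To open push the bar to jig -y: 19 mm for 0.5 rad, about 6 N; it springs back.
- bar_end (a point): Centre of the near, free end of the flap's push bar: round steel, 10 mm thick, parallel to the lane, 40 mm below the hinge line. Flap shut: axis at jig y = 75, z = 27 mm, from this end (x = -185) to the mouth (x = 0), free space to both sides and above. It swings with the flap, to the right and slightly up; a fingertip on its left side can slide along it holding the flap up.
- spray: Bystander: standing spray bottle, 40 mm in diameter, 130 mm high, right of the jig. Origin: centre of its underside.
- offcut: Bystander: loose plywood offcut 90 x 35 x 30 mm, right of the jig. Origin: centre of its underside.
- jar: Bystander: glass jar with steel lid, 60 mm in diameter, 80 mm high, left of the jig. Origin: centre of its underside.
Mind the look-alikes: they are no part of the job. There is more than one size of the blank; the one meant has the size given above.

How it is judged (in metres and radians):
On the way, in this order (a step that is already met when the one before it is completed fails the run):
1. the flap is held up (over 0.3 rad) while the blank is still in front of it (value of joint flap above 0.3 rad and x of blank in the frame of jig below -0.045 m), for 0.2 s.
2. the blank is home against the stop while the flap is still held up (over 0.28 rad) (value of joint flap above 0.28 rad and x of blank in the frame of jig above -0.0005 m), for 0.1 s.
At the end, for the whole second after the job is handed in: The blank lies flat in the lane, at rest, within 3 mm of the end stop; the flap is down on it (0.12 to 0.28 rad) (x of blank in the frame of jig between -0.0005 and 0.006 m and y of blank in the frame of jig between -0.006 and 0.006 m and z of blank in the frame of jig below 0.016 m and value of joint flap between 0.12 and 0.28 rad and linear speed of blank below 0.01 m/s); the robot touches nothing.
It fails at once if the blank is lifted or tipped up (z of blank in the frame of jig above 0.024 m or angle between blank's own z axis and vertical above 0.2 rad).
It fails at once if the flap is let down on the blank before it is home (x of blank in the frame of jig between -0.04 and -0.008 m and value of joint flap below 0.24 rad).
It fails at once if a bystander is moved more than 15 mm (distance of any of spray, offcut, jar from where it was at the start of the episode above 0.015 m).
It also fails if it takes over 38 s, if anything falls off the work surface, if the arm or the gripper's body presses on something with over 40 N, if the wrist force passes 120 N, or if a joint passes its speed limit or range.

### The arm

A 6-joint arm with a two-finger parallel gripper is mounted at the origin on the work surface. World frame = base frame: x ahead of the robot, y to its left, z up, the work surface at z = 0. Lengths are in mm, angles in rad, forces in N, time in s.
With the tool pointing down it reaches from about 250 to 850 mm from the base axis. Payload 12.5 kg.
Tool frame: the origin (TCP) lies at the very end of the fingers, on their centre line; the grasp point (between the pads) lies 19 mm behind it; z points along the fingers, y is the line along which they close (so a half turn about z gives the same grasp; the last joint's range is limited). The gripper opens to 93 mm and grips with 3 to 60 N. Pads are 15 mm wide; open, the fingers measure 128 mm over their backs; the gripper's body (75 mm by 188 mm) begins 65 mm behind the grasp point.
Start: joints at [1.196, 0.351, 1.652, -0, 1.139, -0.085], TCP at [157.137, 527.06, 193.733] pointing down, gripper open.
Joint ranges: [-2.75, 2.75], [-0.79, 2.1], [0.01, 2.65], [-1.57, 4.71], [0.07, 3.14], [-2.87, 2.87]. Speed limits (rad/s): [2.22, 2.22, 2.79, 3.14, 3.14, 3.14].

### API

Orientations are given as a rotation vector (axis times angle).
In Python, from rig import arm gives the robot as it stands.
- The arm moves only by the tool apply_moves, never from a script. Its argument "motion" is a list of rows, each a list of 3 entries, a list of its own where there are three numbers: the shift along the tool's x, y, z in mm, then the turn, a rotation vector about the tool's x, y, z in rad, then the opening, from -1 (shut) to 1 (fully open). In form: [[[dx, dy, dz], [rx, ry, rz], jaw], ...]. A call has 1 to 5 rows; each row shifts and turns the commanded pose from where the row before left it, along the tool's axes as they then stand; what a row does not reach is not made up. A row lasts 1/10 s, in which the tool goes at most 50 mm and 8.59 degrees, less where a joint would pass 70% of its speed; a pose out of reach is approached as far as the arm can. A call with a gripper value outside its range is refused whole. The fingers move at their own pace and stop on an object; "grip_force" is the grip in N (left out, the last holds). Time passes only in rows, so rows that do not move let the fingers close. It gives the time, the measured TCP pose, the force, the opening and the grip force at its end, in the units of the state.
- arm.get_state(): the state, without advancing time (a new reading comes with each control period).
- arm.snapshot(name): name is "side" or "top" or "wrist"; returns a dict with "frame" (480x640x3 uint8, red, green, blue), "depth" (480x640 float32, mm along the optical axis (not along the pixel's ray), 0 where there is no reading), "K" (3x3 intrinsics, pixels), "position" and "attitude" of the camera in the world. Camera axes: x right, y down, z forward; pixel columns grow to the right and rows downward; lengths in mm; the calibration is good to about 2 mm. A picture is of the moment at which its call begins.
- arm.hand_in(): hands the job in; it is judged then, once.
The state is a dict: "time_s": time; "joint_positions": joint angles; "joint_velocities": joint speeds; "joint_torque": joint torques, N m; "eef_pos": TCP position; "tcp_rot": TCP orientation; "wrist_force": force on the tool from outside, world axes, zero at the start; "torque": the same for the moment, N m; "opening": finger opening in mm; "grip_force": force on a finger pad.
Only numpy, scipy, OpenCV 4.12 (cv2) and the standard library are available. Lean on these libraries where they do the work, as an engineer would, in place of code of your own. Each camera call takes 0.05 s, during which the arm holds its last target. There are 200 camera calls.

## Working session

There is one attempt and no reset: what is moved stays moved. The work goes in short steps, Python scripts to look and compute and a tool call to move; the robot and the scene stay as the last step left them, time stands still between calls to the robot, and variables do not carry over. Pictures are saved under pics/ and viewed, at most 10 in all, crops included, and the job is handed in when it is done.

Besides the shell and the picture viewer there is one more tool, called by a JSON object that holds its "method" and its "body". apply_moves: Moves the arm, as the interface text tells. Its arguments: {"type":"object","properties":{"motion":{"type":"array","items":{"type":"array"}},"grip_force":{"type":"number"}},"required":["motion"]}

```bash
ls; mkdir -p pics; python3 - <<'E'
from rig import arm
import cv2,numpy as np,pickle
s=arm.get_state();print(s)
d={}
for n in("top","side"):
    p=arm.snapshot(n);d[n]=p;cv2.imwrite(f"pics/{n}0.png",p["frame"][:,:,::-1]);print(n,p["K"],p["position"],p["attitude"])
pickle.dump(d,open("s0.pkl","wb"))
E
```

```text
pics
{'time_s': 0.0, 'joint_positions': array([ 1.19639179e+00,  3.51248706e-01,  1.65242045e+00,  2.82647815e-05,
        1.13909538e+00, -8.46291087e-02]), 'joint_velocities': array([ 0.00105415, -0.00030826, -0.0027599 , -0.00097137,  0.00102163,
        0.00068394]), 'joint_torque': array([-1.46639006e-03, -4.97318530e+01, -2.85250032e+01,  6.98487950e-02,
        2.56459170e-02, -1.26607160e-04]), 'eef_pos': array([157.00246328, 526.72760758, 193.19599911]), 'tcp_rot': array([-4.53563533e-01, -3.10838370e+00,  1.78317722e-03]), 'wrist_force': array([-0.36906855, -0.19585352,  0.54596938]), 'torque': array([-0.00422257,  0.02269559,  0.02542998]), 'grip_force': 0.0, 'opening': 92.75451775249265}
top [[473.03143543   0.         318.43671903]
 [  0.         473.03143543 238.82390348]
 [  0.           0.           1.        ]] [ 330.66333185   56.73221447 1102.30580516] [-2.01670654  2.19497931 -0.25271637]
side [[586.98564448   0.         316.06071855]
 [  0.         586.98564448 250.25273588]
 [  0.           0.           1.        ]] [313.23621668 755.68644204 981.85513062] [-0.49938014  2.81638368 -0.99789205]
```

View pics/top0.png

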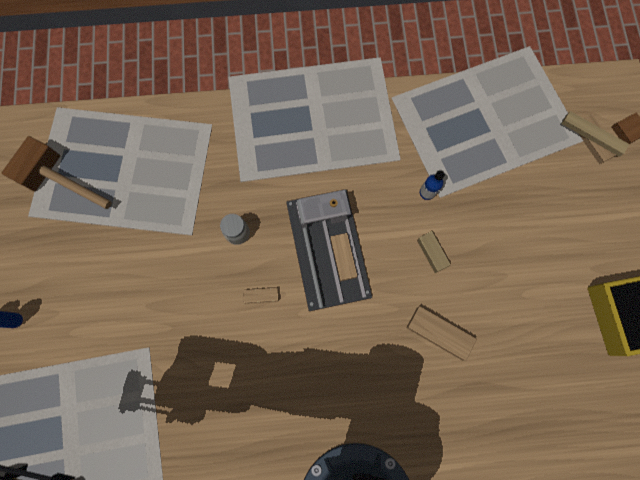

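View pics/side0.png

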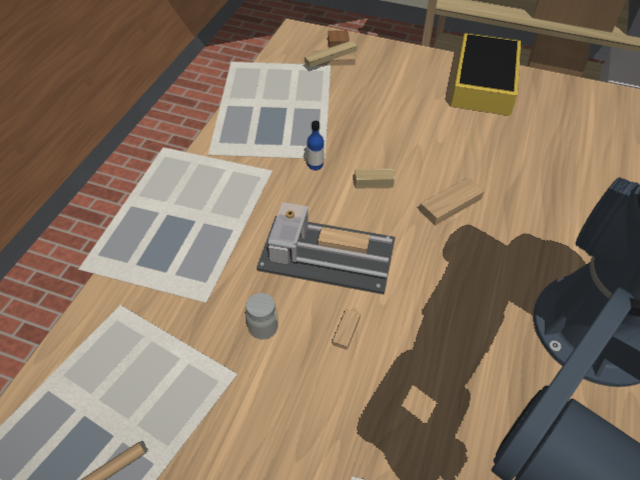

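Top view: the jig is at about (330,250), its flap end towards the top and its lane running up the image. What could be taken for the blank, top-view pixels:
- piece in the lane, (344,256)
- small piece, (261,295)
- large board, (441,332)
- offcut, (434,251)
- sticks at the far right, (595,135)

The one in the lane fits the description. Next I'll get the coarse jig pose and a close crop.

```bash
cat > h.py <<'E'
import numpy as np,cv2
from scipy.spatial.transform import Rotation as R
def ray(p,uv,z):
    uv=np.atleast_2d(np.asarray(uv,float)); K=p["K"]
    d=np.c_[(uv[:,0]-K[0,2])/K[0,0],(uv[:,1]-K[1,2])/K[1,1],np.ones(len(uv))]
    d=d@R.from_rotvec(p["attitude"]).as_matrix().T
    return p["position"]+d*((z-p["position"][2])/d[:,2])[:,None]
def proj(p,X):
    c=(np.atleast_2d(X)-p["position"])@R.from_rotvec(p["attitude"]).as_matrix()
    return c[:,:2]/c[:,2:]*[p["K"][0,0],p["K"][1,1]]+p["K"][:2,2]
E
python3 - <<'E'
import pickle,cv2,numpy as np
from h import *
from rig import arm
d=pickle.load(open("s0.pkl","rb"))
w=arm.snapshot("wrist"); s=arm.get_state()
T=R.from_rotvec(s["tcp_rot"]).as_matrix()
print("cam in tool",T.T@(w["position"]-s["eef_pos"])); print("cam z in tool",T.T@R.from_rotvec(w["attitude"]).as_matrix()[:,2],"cam x",T.T@R.from_rotvec(w["attitude"]).as_matrix()[:,0]);print("tool y",T[:,1])
for n,(x,y) in {"blank?":(344,256),"small":(261,295),"large":(441,332),"flap end":(322,200),"jig low left":(310,309),"jig low right":(371,298),"jig up left":(290,202)}.items(): print(n,ray(d["top"],(x,y),12).round(0))
a=d["top"]["frame"][175:325,215:475]; b=d["side"]["frame"][190:350,240:410]
im=np.hstack([cv2.resize(a,(650,375),interpolation=2)]); im2=cv2.resize(b,(650,612),interpolation=2)[:,:]
cv2.imwrite("pics/c1.png",im[:,:,::-1])
g=cv2.cvtColor(d["top"]["frame"],cv2.COLOR_RGB2HSV)
for q in [(310,290),(302,250),(325,285),(344,256),(400,250)]: print(q,g[q[1],q[0]])
E
```

```text
cam in tool [ 7.22081873e+01 -4.25312626e-02 -1.90434097e+02]
cam z in tool [-2.58549313e-01 -2.33579811e-04  9.65998032e-01] cam x [-5.86724111e-04  9.99999824e-01  8.47648248e-05]
tool y [ 2.85822691e-01  9.58282197e-01 -7.87329823e-04]
blank? [[534. -25.  12.]]
small [[459. 175.  12.]]
large [[ 341. -227.   12.]]
flap end [[675.  15.  12.]]
jig low left [[418.  65.  12.]]
jig low right [[431. -77.  12.]]
jig up left [[677.  92.  12.]]
(310, 290) [90  9 58]
(302, 250) [102  20  63]
(325, 285) [98 18 56]
(344, 256) [ 16  99 149]
(400, 250) [ 16  99 139]
```

View pics/c1.png

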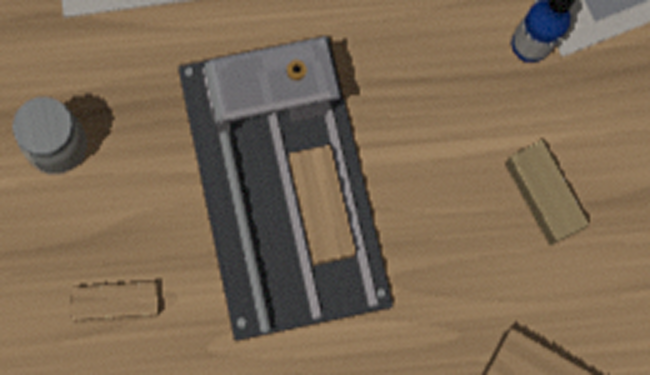

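The crop shows the pale block between the two rails, about 105 x 40 mm at crop (322,205), so that is the blank. The small lookalike at crop (115,300) lies off the jig. Now a closer look from the wrist camera.

{"method": "apply_moves", "body": {"motion": [[[-31,-27,-20],[0,0,0],0.2],[[-31,-27,-20],[0,0,0],0.2],[[-31,-27,-20],[0,0,0],0.2],[[-31,-27,-20],[0,0,0],0.2],[[-31,-27,-20],[0,0,0],0.2]], "grip_force": 40}}

```text
time_s: 0.65
eef_pos: [267.5, 351.8, 294.4]
tcp_rot: [-0.453, -3.109, 0.0]
wrist_force: [0.7, -0.2, 0.3]
opening: 58.6
grip_force: 0.0
```

{"method": "apply_moves", "body": {"motion": [[[-31,-27,-10],[0,0,0],0.2],[[-31,-27,-10],[0,0,0],0.2],[[-31,-27,-10],[0,0,0],0.2],[[-31,-27,0],[0,0,0],0.2],[[-31,-27,0],[0,0,0],0.2]]}}

```text
time_s: 1.15
eef_pos: [377.7, 178.2, 324.0]
tcp_rot: [0.453, 3.108, 0.001]
wrist_force: [0.7, 0.7, 0.0]
opening: 55.8
grip_force: 0.0
```

{"method": "apply_moves", "body": {"motion": [[[-31,-27,0],[0,0,0],0.2],[[-31,-27,0],[0,0,0],0.2],[[-31,-27,0],[0,0,-0.13],0.2],[[-31,-27,0],[0,0,-0.13],0.2],[[-16,-20,0],[0,0,-0.13],0.2]]}}

```text
time_s: 1.65
eef_pos: [485.8, 21.3, 323.4]
tcp_rot: [0.163, -3.137, 0.0]
wrist_force: [0.2, -0.0, 0.1]
opening: 55.9
grip_force: 0.0
```

```bash
python3 - <<'E'
from rig import arm
import cv2,pickle
p=arm.snapshot("wrist");cv2.imwrite("pics/w1.png",p["frame"][:,:,::-1]);pickle.dump(p,open("w1.pkl","wb"));print(arm.get_state()["eef_pos"],p["position"])
E
```

```text
[487.01555748  19.59668186 323.06068951] [414.1107437   14.13938786 513.94495073]
```

View pics/w1.png

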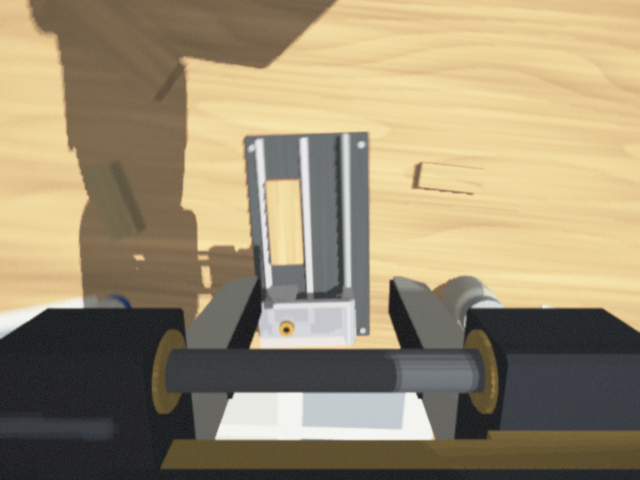

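The wrist view shows the plate with corners near (247,135), (369,132) and (369,335). The bar is at column 347, and the blank spans (267..302, 180..265) between the rails. I'll fit the edges from this.

```bash
cat > m.py <<'E'
import pickle
from h import *
p=pickle.load(open("w1.pkl","rb"))
f=cv2.GaussianBlur(p["frame"],(3,3),0); sat=cv2.cvtColor(f,cv2.COLOR_RGB2HSV)[...,1].astype(float)
wood=(f[...,0].astype(float)-f[...,2])   # warm = wood
def cross(v,i0):  # strongest step, parabola refined
    g=np.abs(np.gradient(v)); i=int(g[1:-1].argmax())+1
    a,b,c=g[i-1:i+2]; return i0+i+0.5*(a-c)/(a-2*b+c-1e-9)
def cols(x0,x1,y0,y1): return np.array([(x,cross(wood[y0:y1,x],y0)) for x in range(x0,x1)])
def rows(y0,y1,x0,x1): return np.array([(cross(wood[y,x0:x1],x0),y) for y in range(y0,y1)])
def fit(P,z):
    W=ray(p,P,z)[:,:2].astype(np.float32); 
    vx,vy,x,y=cv2.fitLine(W,cv2.DIST_HUBER,0,.01,.01).ravel(); 
    r=(W-[x,y])@[-vy,vx]; return np.array([vx,vy]),np.array([x,y]),np.std(r)
near=fit(cols(262,338,122,148),12); left=fit(rows(150,270,355,385),12); right=fit(rows(145,235,236,262),12)
sgn=lambda v,k:v if v[k]>0 else -v
ang=[np.arctan2(*sgn(l[0],0)[::-1]) for l in(left,right)]+[np.arctan2(-sgn(near[0],1)[0],sgn(near[0],1)[1])]
print("yaws l,r,near",np.round(ang,4),"res",near[2],left[2],right[2])
yaw=float(np.mean([ang[0],ang[2],ang[1]])); X=np.array([np.cos(yaw),np.sin(yaw)]);Y=np.array([-X[1],X[0]])
print("width",(left[1]-right[1])@Y)
xo=near[1]@X+190; yo=((left[1]@Y-105)+(right[1]@Y+45))/2; O=xo*X+yo*Y
print("O",O,"yaw",yaw)
def jig(P,z): return (ray(p,P,z)[:,:2]-O)@np.c_[X,Y]
rear=jig(cols(272,298,170,192),32); far=jig(cols(272,298,255,275),32)
print("blank rear x",np.median(rear[:,0]),"far",np.median(far[:,0]))
bl=jig(rows(190,255,258,276),32);br=jig(rows(190,255,294,310),32);print("blank sides y",np.median(bl[:,1]),np.median(br[:,1]))
print("bar-ish px(347,137) at z27:",jig([(347,137)],27),"rails",jig([(260,142),(304,142)],18))
pickle.dump((O,yaw),open("jig.pkl","wb"))
E
python3 m.py
python3 - <<'E'
import pickle,sys
sys.path.insert(0,'.')
from h import *
O,yaw=pickle.load(open("jig.pkl","rb"));t=pickle.load(open("s0.pkl","rb"))["top"]
Rz=np.array([[np.cos(yaw),-np.sin(yaw)],[np.sin(yaw),np.cos(yaw)]])
for n,(x,y) in {"rl":(-190,105),"rr":(-190,-45),"fl":(80,105)}.items(): print(n,proj(t,np.r_[O+Rz@[x,y],12]).round(1))
E
```

```text
yaws l,r,near [0.139  0.1324 0.1334] res 0.06344195 0.14837493 0.261499
width 148.54785712019864
O [616.90420696 -11.89690035] yaw 0.13492614030838013
blank rear x -140.1001619765083 far -32.992460373223594
blank sides y -19.777140432106716 21.79004536421823
bar-ish px(347,137) at z27: [[-185.09882201   78.54178616]] rails [[-182.3637277   -24.02054559]
 [-180.72161251   28.03883986]]
rl [[309.3 310.5]]
rr [[373.  296.1]]
fl [[285.4 200.2]]
```

```bash
cat >> m.py <<'E'
print("--- top")
p=pickle.load(open("s0.pkl","rb"))["top"]
f=cv2.GaussianBlur(p["frame"],(3,3),0); wood=(f[...,0].astype(float)-f[...,2])
def rowsl(y0,y1,fx,h): return np.array([(cross(wood[y,int(fx(y))-h:int(fx(y))+h],int(fx(y))-h),y) for y in range(y0,y1)])
def colsl(x0,x1,fy,h): return np.array([(x,cross(wood[int(fy(x))-h:int(fy(x))+h,x],int(fy(x))-h)) for x in range(x0,x1)])
L=fit(rowsl(210,300,lambda y:287+(y-202)*.202,7),12)
Rr=fit(rowsl(250,290,lambda y:371.8+(y-296)*.202,6),12)
N=fit(colsl(315,366,lambda x:311-(x-309)*.235,7),12)
ang=[np.arctan2(*sgn(l[0],0)[::-1]) for l in(L,Rr)]+[np.arctan2(-sgn(N[0],1)[0],sgn(N[0],1)[1])]
print(np.round(ang,4),N[2],L[2],Rr[2],"width",(L[1]-Rr[1])@Y)
xo=N[1]@X+190
print("O",xo*X+yo*Y, "left y in jig",(L[1]-O)@Y,"right",(Rr[1]-O)@Y,"near",(N[1]-O)@X)
E
python3 m.py
```

```text
yaws l,r,near [0.139  0.1324 0.1334] res 0.06344195 0.14837493 0.261499
width 148.54785712019864
O [616.90420696 -11.89690035] yaw 0.13492614030838013
blank rear x -140.1001619765083 far -32.992460373223594
blank sides y -19.777140432106716 21.79004536421823
bar-ish px(347,137) at z27: [[-185.09882201   78.54178616]] rails [[-182.3637277   -24.02054559]
 [-180.72161251   28.03883986]]
--- top
[0.1255 0.1237 0.1232] 0.11439351 0.13107143 0.37923887 width 149.49858952322634
O [615.30734421 -12.11367595] left y in jig 106.09300130243429 right -43.40558066073903 near -191.6115093270777
```

{"method": "apply_moves", "body": {"motion": [[[0,0,0],[0,0,-0.026],0.12],[[16,7,43],[0,0,0],0.12],[[15,7,43],[0,0,0],0.12],[[0,0,43],[0,0,0],0.12],[[0,0,43],[0,0,0],0.12]]}}

```text
time_s: 2.2
eef_pos: [451.2, 34.6, 150.8]
tcp_rot: [-0.197, 3.134, 0.0]
wrist_force: [0.8, -0.1, -0.4]
opening: 51.7
grip_force: 0.0
```

{"method": "apply_moves", "body": {"motion": [[[0,0,43],[0,0,0],0.12],[[0,0,30],[0,0,0],0.12],[[0,0,5],[0,0,0],0.12],[[0,0,0],[0,0,0],0.12]]}}

```text
time_s: 2.6
eef_pos: [451.9, 34.1, 74.0]
tcp_rot: [0.198, -3.134, -0.0]
wrist_force: [-0.4, -0.1, 0.6]
opening: 52.2
grip_force: 0.0
```

```bash
cat > st.py <<'E'
from h import *
from rig import arm
import sys
O=np.array([616,-11.5]);yaw=.13;X=np.array([np.cos(yaw),np.sin(yaw)]);Y=np.array([-X[1],X[0]])
s=arm.get_state();T=R.from_rotvec(s["tcp_rot"]).as_matrix();e=s["eef_pos"]
print("t",s["time_s"],"tcp jig",(e[:2]-O)@X,(e[:2]-O)@Y,e[2],"tool yaw",np.arctan2(-T[0,1],T[1,1]),"open",s["opening"],"F jig",s["wrist_force"][:2]@X,s["wrist_force"][:2]@Y,s["wrist_force"][2],"tz",T[:,2])
if len(sys.argv)>1:
    n,name=sys.argv[1:3];p=arm.snapshot(n);import pickle;pickle.dump(p,open(name+".pkl","wb"))
    f=p["frame"]
    if n=="side": f=cv2.resize(f[150:350,210:450],(720,600),interpolation=2)
    cv2.imwrite(f"pics/{name}.png",f[:,:,::-1])
E
python3 st.py side s1
```

```text
t 2.6 tcp jig -156.85356158831064 66.46316340420756 73.99964116276358 tool yaw 0.12613075827222267 open 52.153865090730946 F jig -0.41814638271113125 -0.0028340734331899087 0.6012948052412503 tz [-9.54224883e-04  9.92706185e-05 -9.99999540e-01]
```

View pics/s1.png

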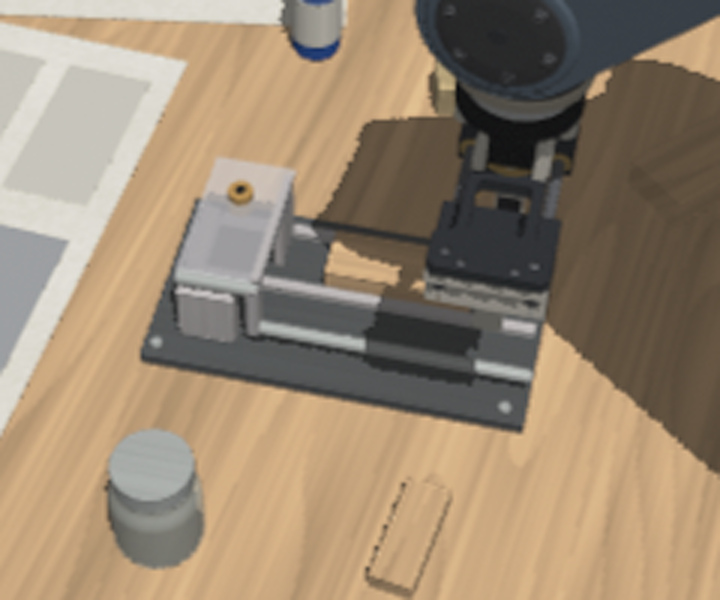

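The side crop shows the gripper over the bar's near part, with its front at about (490,265), the flap shut and the blank at (365,270). I'll check where the fingertips should project.

```bash
python3 - <<'E'
import pickle
from h import *
p=pickle.load(open("s1.pkl","rb"));O=np.array([616,-11.5]);yaw=.13;X=np.array([np.cos(yaw),np.sin(yaw)]);Y=np.array([-X[1],X[0]])
for n,(x,y,z) in {"A tip in":(-157,92,74),"A tip out":(-157,110,74),"A 60up":(-157,110,134),"B tip":(-157,31,74),"barend":(-185,75,27),"barmouth":(0,75,27)}.items():
    u=proj(p,np.r_[O+x*X+y*Y,z])[0];print(n,u.round(1),"crop",((u-[210,150])*3).round())
for c in [(490,300),(490,265),(430,290),(540,295),(490,325)]:
    u=np.array(c)/3+[210,150];d=p["depth"][int(u[1]),int(u[0])];K=p["K"]
    w=p["position"]+R.from_rotvec(p["attitude"]).as_matrix()@(np.array([(u[0]-K[0,2])/K[0,0],(u[1]-K[1,2])/K[1,1],1])*d)
    print(c,"jig",((w[:2]-O)@X).round(),((w[:2]-O)@Y).round(),w[2].round())
E
```

```text
A tip in [371.2 264. ] crop [484. 342.]
A tip out [369.7 271.2] crop [479. 363.]
A 60up [372.1 251.7] crop [486. 305.]
B tip [376.  240.6] crop [498. 272.]
barend [384.4 274.1] crop [523. 372.]
barmouth [295.7 258.2] crop [257. 325.]
(490, 300) jig -161.0 152.0 190.0
(490, 265) jig -159.0 153.0 223.0
(430, 290) jig -126.0 153.0 191.0
(540, 295) jig -189.0 159.0 211.0
(490, 325) jig -161.0 107.0 112.0
```

{"method": "apply_moves", "body": {"motion": [[[0,0,25],[0,0,0],0.12],[[0,0,14],[0,0,0],0.12],[[0,0,7],[0,0,0],0.12],[[0,0,5],[0,0,0],0.12],[[0,0,0],[0,0,0],0.12]]}}

```text
time_s: 3.15
eef_pos: [452.6, 33.5, 23.3]
tcp_rot: [-0.198, 3.134, -0.0]
wrist_force: [-0.1, 0.2, 0.9]
opening: 51.8
grip_force: 0.0
```

{"method": "apply_moves", "body": {"motion": [[[0,-4,0],[0,0,0],0.12],[[0,-4,0],[0,0,0],0.12],[[0,-3,0],[0,0,0],0.12],[[0,-3,0],[0,0,0],0.12],[[0,-2,0],[0,0,0],0.12]]}}

```text
time_s: 3.65
eef_pos: [454.3, 17.2, 22.8]
tcp_rot: [-0.198, 3.135, -0.0]
wrist_force: [1.3, -0.5, 0.0]
opening: 52.0
grip_force: 0.0
```

```bash
python3 st.py
```

```text
t 3.65 tcp jig -156.5887796425814 49.44225275340443 22.83672760369928 tool yaw 0.1258948010933062 open 52.03659603414736 F jig 1.2450467355687147 -0.6411056317133211 0.030584533372064678 tz [ 1.16155367e-04 -2.49219735e-05 -9.99999993e-01]
```

```bash
python3 st.py side s2
```

```text
t 3.65 tcp jig -156.5887796425814 49.44225275340443 22.83672760369928 tool yaw 0.1258948010933062 open 52.03659603414736 F jig 1.2450467355687147 -0.6411056317133211 0.030584533372064678 tz [ 1.16155367e-04 -2.49219735e-05 -9.99999993e-01]
```

View pics/s2.png

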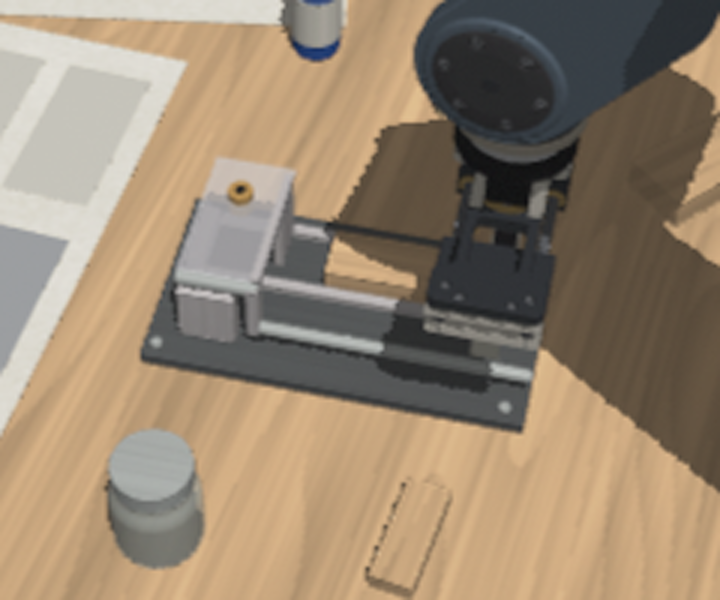

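```bash
python3 - <<'E'
import pickle
from h import *
p=pickle.load(open("s2.pkl","rb"))
c=p["frame"][235:290,325:400];c=(255*(c/255.)**.5).astype(np.uint8)
cv2.imwrite("pics/s2z.png",cv2.resize(c,(750,550),interpolation=cv2.INTER_NEAREST)[:,:,::-1])
O=np.array([616,-11.5]);yaw=.13;X=np.array([np.cos(yaw),np.sin(yaw)]);Y=np.array([-X[1],X[0]]);K=p["K"]
v,u=np.mgrid[252:285:2,366:378:4];d=p["depth"][v,u].ravel();u=u.ravel();v=v.ravel()
w=p["position"]+np.c_[(u-K[0,2])/K[0,0]*d,(v-K[1,2])/K[1,1]*d,d]@R.from_rotvec(p["attitude"]).as_matrix().T
for a in zip(u,v,((w[:,:2]-O)@X).round(),((w[:,:2]-O)@Y).round(),w[:,2].round()): print(*a)
E
```

```text
366 252 -148.0 144.0 172.0
370 252 -156.0 144.0 174.0
374 252 -162.0 139.0 170.0
366 254 -149.0 143.0 166.0
370 254 -156.0 142.0 166.0
374 254 -163.0 143.0 170.0
366 256 -149.0 142.0 158.0
370 256 -156.0 143.0 161.0
374 256 -163.0 143.0 163.0
366 258 -149.0 136.0 145.0
370 258 -156.0 136.0 147.0
374 258 -164.0 142.0 157.0
366 260 -149.0 135.0 138.0
370 260 -157.0 136.0 141.0
374 260 -164.0 135.0 142.0
366 262 -150.0 135.0 132.0
370 262 -157.0 137.0 137.0
374 262 -164.0 136.0 137.0
366 264 -144.0 46.0 12.0
370 264 -155.0 90.0 70.0
374 264 -162.0 92.0 76.0
366 266 -144.0 50.0 10.0
370 266 -155.0 92.0 66.0
374 266 -163.0 89.0 66.0
366 268 -145.0 55.0 10.0
370 268 -156.0 91.0 59.0
374 268 -163.0 90.0 61.0
366 270 -147.0 77.0 32.0
370 270 -155.0 75.0 32.0
374 270 -162.0 59.0 14.0
366 272 -148.0 81.0 31.0
370 272 -156.0 79.0 31.0
374 272 -164.0 78.0 31.0
366 274 -148.0 71.0 11.0
370 274 -156.0 81.0 26.0
374 274 -164.0 79.0 26.0
366 276 -149.0 76.0 11.0
370 276 -157.0 76.0 13.0
374 276 -165.0 73.0 11.0
366 278 -150.0 83.0 13.0
370 278 -158.0 81.0 13.0
374 278 -166.0 79.0 13.0
366 280 -150.0 85.0 10.0
370 280 -158.0 84.0 11.0
374 280 -166.0 83.0 12.0
366 282 -151.0 89.0 8.0
370 282 -159.0 88.0 10.0
374 282 -167.0 88.0 11.0
366 284 -152.0 96.0 11.0
370 284 -160.0 94.0 11.0
374 284 -168.0 91.0 9.0
```

View pics/s2z.png

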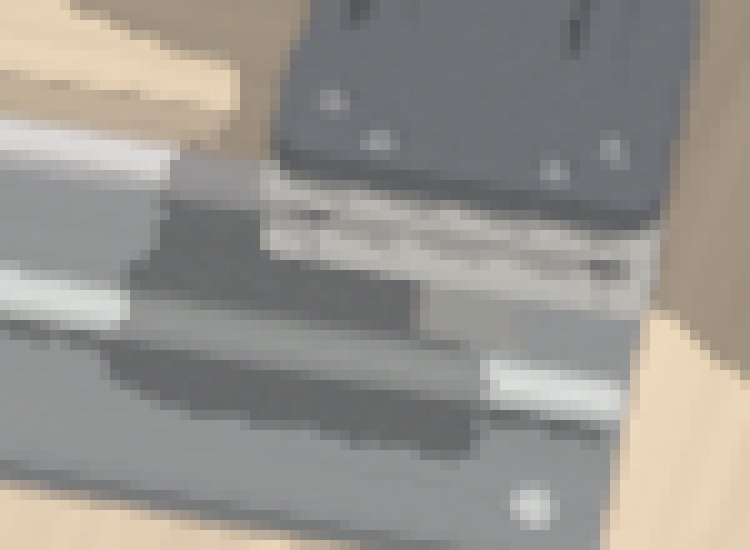

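The zoom shows the fingertip ending at about zoom (465,340), above the bar. By depth its lower edge is near z 50-58, although the state says z 23. The depth in the wrist view should show where the fingers really end in the tool frame.

```bash
python3 - <<'E'
import pickle
from h import *
from rig import arm
def cloud(p):
    K=p["K"];v,u=np.mgrid[:480,:640];d=p["depth"]
    C=np.dstack([(u-K[0,2])/K[0,0]*d,(v-K[1,2])/K[1,1]*d,d])@R.from_rotvec(p["attitude"]).as_matrix().T+p["position"]
    C[d==0]=np.nan;return C
s=arm.get_state()
p=arm.snapshot("wrist");pickle.dump(p,open("w2.pkl","wb"))
for nm,e,T in (("w1",np.array([487,19.6,323.1]),R.from_rotvec([.163,-3.137,0]).as_matrix()),("w2",s["eef_pos"],R.from_rotvec(s["tcp_rot"]).as_matrix())):
    C=(cloud(pickle.load(open(nm+".pkl","rb")))-e)@T
    for sg in(1,-1):
        m=(np.abs(C[...,0])<14)&(C[...,1]*sg>20)&(C[...,1]*sg<60)&(C[...,2]<12 if nm=="w1" else C[...,2]<-8)&(C[...,2]>-90)
        P=C[m];print(nm,sg,len(P),"z pct",np.nanpercentile(P[:,2],[5,50,90,95,99,100]).round(1) if len(P) else "")
        for z0 in range(-60,10,10):
            q=P[(P[:,2]>z0)&(P[:,2]<=z0+10)]
            if len(q)>3: print("   z",z0,"n",len(q),"y",q[:,1].min().round(1),q[:,1].max().round(1),"x",q[:,0].min().round(1),q[:,0].max().round(1))
p=pickle.load(open("s2.pkl","rb"));C=(cloud(p)-s["eef_pos"])@R.from_rotvec(s["tcp_rot"]).as_matrix()
m=(np.abs(C[...,0])<12)&(np.abs(C[...,1])<60)&(C[...,2]<-12)&(C[...,2]>-70);print("side finger z",np.nanmax(C[m][:,2]) if m.any() else None,m.sum())
E
```

```text
w1 1 4053 z pct [-83.  -61.4 -35.7 -31.3 -26.1 -23.9]
   z -60 n 708 y 29.7 45.1 x -5.8 11.8
   z -50 n 587 y 29.6 44.8 x -6.2 11.7
   z -40 n 464 y 29.6 44.1 x -6.6 11.6
   z -30 n 158 y 29.6 40.7 x -6.1 11.5
w1 -1 4049 z pct [-83.1 -61.4 -35.8 -31.1 -26.3 -24.5]
   z -60 n 719 y -41.2 -25.6 x -5.7 11.8
   z -50 n 578 y -40.9 -25.5 x -6.2 11.7
   z -40 n 464 y -40.3 -25.6 x -6.2 11.8
   z -30 n 155 y -36.1 -25.7 x -5.8 11.5
w2 1 4453 z pct [-82.5 -57.6  -9.3  -8.6  -8.1  -8. ]
   z -60 n 691 y 26.0 41.8 x -6.9 10.7
   z -50 n 578 y 26.1 41.0 x -7.0 10.9
   z -40 n 451 y 26.0 40.8 x -7.1 10.8
   z -30 n 161 y 26.0 36.1 x -7.4 10.5
   z -20 n 9 y 24.3 27.9 x -10.5 13.6
   z -10 n 514 y 22.3 30.2 x -14.0 14.0
w2 -1 3932 z pct [-82.8 -61.1 -35.5 -31.3 -26.1 -24.1]
   z -60 n 700 y -41.3 -25.4 x -6.5 10.8
   z -50 n 564 y -40.5 -25.6 x -6.8 10.7
   z -40 n 455 y -40.3 -25.5 x -6.8 10.7
   z -30 n 162 y -35.3 -25.6 x -6.9 10.5
side finger z -12.542196927316478 61
```

Both cameras agree: the fingers actually end about 24 mm short of the reported TCP. I'll back off the bar, go 24 mm lower while watching the force, and push again.

{"method": "apply_moves", "body": {"motion": [[[0,9,0],[0,0,0],0.12],[[0,8,0],[0,0,0],0.12],[[0,0,10],[0,0,0],0.12],[[0,0,8],[0,0,0],0.12],[[0,0,0],[0,0,0],0.12]]}}

```text
time_s: 4.25
eef_pos: [451.2, 34.5, 3.4]
tcp_rot: [0.198, -3.133, -0.0]
wrist_force: [-0.6, 0.1, -0.5]
opening: 51.9
grip_force: 0.0
```

{"method": "apply_moves", "body": {"motion": [[[0,0,3],[0,0,0],0.12],[[0,0,3],[0,0,0],0.12],[[0,0,0],[0,0,0],0.12]]}}

```text
time_s: 4.55
eef_pos: [451.9, 34.4, -1.6]
tcp_rot: [0.198, -3.135, -0.0]
wrist_force: [0.8, 0.1, -0.0]
opening: 52.1
grip_force: 0.0
```

{"method": "apply_moves", "body": {"motion": [[[0,-5,0],[0,0,0],0.12],[[0,-5,0],[0,0,0],0.12],[[0,-4,0],[0,0,0],0.12],[[0,-3,0],[0,0,0],0.12],[[0,0,0],[0,0,0],0.12]]}}

```text
time_s: 5.05
eef_pos: [454.3, 17.4, -1.3]
tcp_rot: [-0.197, 3.135, 0.0]
wrist_force: [1.2, 5.2, -2.5]
opening: 52.2
grip_force: 2.1
```

```bash
python3 st.py
```

```text
t 5.05 tcp jig -156.5937658712504 49.578440588038816 -1.2966762044703193 tool yaw 0.1255004774305015 open 52.22710987128205 F jig 1.8236639115342277 5.005667678508693 -2.54415265606809 tz [ 7.79193838e-05  2.15169178e-04 -9.99999974e-01]
```

{"method": "apply_moves", "body": {"motion": [[[0,-4,0],[0,0,0],0.12],[[0,-4,0],[0,0,0],0.12],[[0,-4,0],[0,0,0],0.12],[[0,-3,0],[0,0,0],0.12],[[0,0,0],[0,0,0],0.12]]}}

```text
time_s: 5.55
eef_pos: [456.3, 3.0, -0.8]
tcp_rot: [-0.197, 3.135, 0.001]
wrist_force: [-0.2, 8.1, 5.9]
opening: 52.1
grip_force: 4.3
```

```bash
python3 st.py side s3
```

```text
t 5.55 tcp jig -156.49300377208516 35.114039834064215 -0.8044692279110324 tool yaw 0.1256083603253358 open 52.097932981775024 F jig 0.8760889560113712 8.065612170897866 5.91284441390135 tz [ 3.19021282e-04  6.90345466e-04 -9.99999711e-01]
```

View pics/s3.png

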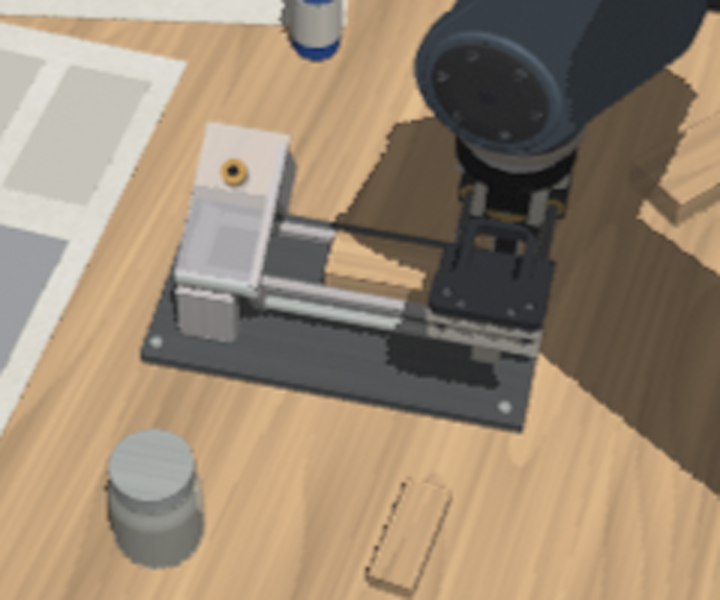

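The flap is up (bush at crop (233,170)) and the finger is behind the bar. The blank is still in front of the flap. I'll push it slowly along the lane.

{"method": "apply_moves", "body": {"motion": [[[-5,0,0],[0,0,0],0.12],[[-4,0,0],[0,0,0],0.12],[[-5,0,0],[0,0,0],0.12],[[-6,0,0],[0,0,0],0.12],[[-6,0,0],[0,0,0],0.12]]}}

```text
time_s: 6.1
eef_pos: [479.8, 6.5, -1.8]
tcp_rot: [0.198, -3.13, -0.001]
wrist_force: [-7.0, 5.7, -0.2]
opening: 52.2
grip_force: 3.5
```

{"method": "apply_moves", "body": {"motion": [[[-6,0,0],[0,0,0],0.12],[[-6,0,0],[0,0,0],0.12],[[-6,0,0],[0,0,0],0.12],[[-6,0,0],[0,0,0],0.12],[[-6,0,0],[0,0,0],0.12]]}}

```text
time_s: 6.6
eef_pos: [509.7, 10.3, -1.9]
tcp_rot: [0.198, -3.13, -0.001]
wrist_force: [-6.1, 6.1, 0.2]
opening: 51.8
grip_force: 3.4
```

{"method": "apply_moves", "body": {"motion": [[[-6,0,0],[0,0,0],0.12],[[-6,0,0],[0,0,0],0.12],[[-6,0,0],[0,0,0],0.12],[[-5,0,0],[0,0,0],0.12],[[-4,0,0],[0,0,0],0.12]]}}

```text
time_s: 7.1
eef_pos: [536.5, 13.8, -1.9]
tcp_rot: [0.198, -3.131, -0.001]
wrist_force: [-6.4, 5.7, 0.1]
opening: 51.8
grip_force: 3.5
```

```bash
python3 st.py side s4
```

```text
t 7.1 tcp jig -75.51101233204615 35.358076801390716 -1.9171993174582 tool yaw 0.126633993416649 open 51.75464245263461 F jig -5.631622540384987 6.499771419406834 0.053712127845632396 tz [-4.71601698e-03  6.22347462e-04 -9.99988686e-01]
```

View pics/s4.png

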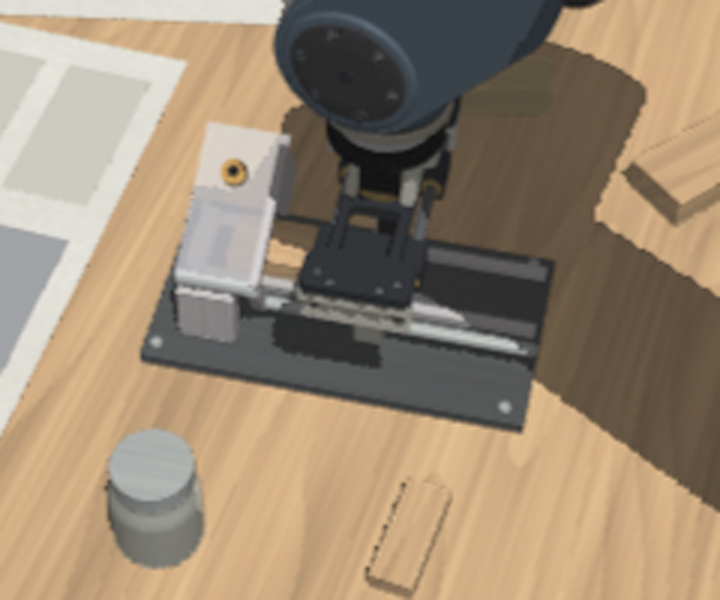

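The flap is still up and the blank's front is under it (crop (285,260)). I'll go on to the stop, watching the force.

{"method": "apply_moves", "body": {"motion": [[[-4,0,0],[0,0,0],0.12],[[-4,0,0],[0,0,0],0.12],[[-3,0,0],[0,0,0],0.12],[[-2,0,0],[0,0,0],0.12]]}}

```text
time_s: 7.55
eef_pos: [549.4, 15.4, -1.9]
tcp_rot: [0.198, -3.131, -0.001]
wrist_force: [-6.7, 5.8, 1.1]
opening: 52.3
grip_force: 3.5
```

{"method": "apply_moves", "body": {"motion": [[[-2,0,0],[0,0,0],0.12],[[-1,0,0],[0,0,0],0.12]]}}

```text
time_s: 7.75
eef_pos: [552.1, 15.8, -1.9]
tcp_rot: [0.198, -3.13, -0.002]
wrist_force: [-11.1, 5.6, 5.2]
opening: 52.2
grip_force: 5.7
```

```bash
python3 st.py
```

```text
t 7.75 tcp jig -59.843669294784256 35.35321033504935 -1.9487749995472647 tool yaw 0.126569281172098 open 52.16353908038755 F jig -10.249451943879533 7.0200547887166485 5.206281452492372 tz [-5.21022023e-03  6.48613577e-04 -9.99986216e-01]
```

{"method": "apply_moves", "body": {"motion": [[[-1,0,0],[0,0,0],0.12],[[0,0,0],[0,0,0],0.12]]}}

```text
time_s: 7.95
eef_pos: [552.1, 15.8, -2.0]
tcp_rot: [0.198, -3.128, -0.002]
wrist_force: [-12.3, 4.6, 4.4]
opening: 52.0
grip_force: 6.8
```

```bash
python3 st.py side s5; python3 - <<'E'
import pickle
from h import *
p=pickle.load(open("s5.pkl","rb"));K=p["K"];O=np.array([616,-11.5]);yaw=.13;X=np.array([np.cos(yaw),np.sin(yaw)]);Y=np.array([-X[1],X[0]])
v,u=np.mgrid[:480,:640];d=p["depth"]
C=np.dstack([(u-K[0,2])/K[0,0]*d,(v-K[1,2])/K[1,1]*d,d])@R.from_rotvec(p["attitude"]).as_matrix().T+p["position"]
jx=(C[...,:2]-O)@X;jy=(C[...,:2]-O)@Y;z=C[...,2]
m=(jx>-25)&(jx<-3)&(jy>38)&(jy<75)&(z>22)&(z<42);print("bar y,z top",np.median(jy[m]),np.median(z[m]),m.sum())
m=(jx>15)&(jx<50)&(jy>-45)&(jy<60)&(z>60)
A=np.polyfit(jy[m],z[m],1);print("flap slope angle",np.arctan(-A[0]),m.sum())
E
```

```text
t 7.95 tcp jig -59.85571240681919 35.385855355120704 -1.9675333101824912 tool yaw 0.12631333502616351 open 52.043394455343936 F jig -11.600214305852933 6.198392304380547 4.3604747257937255 tz [-7.34387881e-03  6.04425651e-04 -9.99972851e-01]
bar y,z top 59.83878405757259 33.482440901994664 15
flap slope angle 0.48540593392828085 707
```

{"method": "apply_moves", "body": {"motion": [[[-1,0,0],[0,0,0],0.12],[[-1,0,0],[0,0,0],0.12],[[-1,0,0],[0,0,0],0.12],[[0,0,0],[0,0,0],0.12]]}}

```text
time_s: 8.4
eef_pos: [552.1, 15.9, -2.0]
tcp_rot: [0.197, -3.122, -0.002]
wrist_force: [-27.5, 1.1, 19.2]
opening: 52.3
grip_force: 14.4
```

```bash
python3 st.py top t2; python3 - <<'E'
import cv2
f=cv2.imread("pics/t2.png")[175:325,260:400];cv2.imwrite("pics/t2c.png",cv2.resize(f,(560,600),interpolation=2))
E
```

```text
t 8.4 tcp jig -59.783815485869816 35.45345401314099 -2.0240477803689303 tool yaw 0.12572161024075118 open 52.31490395822859 F jig -27.08878931558163 4.651269585618954 19.185589615664348 tz [-1.37639959e-02  3.71134895e-04 -9.99905203e-01]
```

View pics/t2c.png

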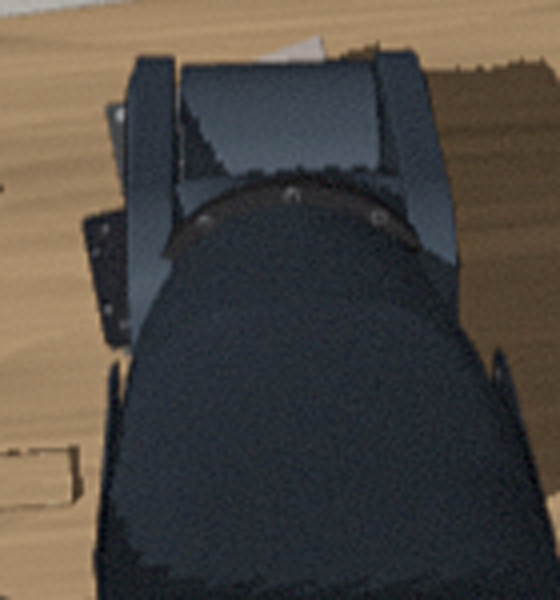

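The top view is blocked by the arm, but the tip is stopped hard at about 27 N. I'll ease off and check the blank's rear edge from wrist depth.

{"method": "apply_moves", "body": {"motion": [[[3,0,0],[0,0,0],0.12],[[0,0,0],[0,0,0],0.12]]}}

```text
time_s: 8.65
eef_pos: [552.2, 15.8, -1.9]
tcp_rot: [0.197, -3.129, -0.002]
wrist_force: [-10.8, 4.8, 4.3]
opening: 52.0
grip_force: 8.4
```

```bash
cat > b.py <<'E'
import pickle,sys
from h import *
p=pickle.load(open(sys.argv[1],"rb"));K=p["K"];O=np.array([616,-11.5]);yaw=.13;X=np.array([np.cos(yaw),np.sin(yaw)]);Y=np.array([-X[1],X[0]])
v,u=np.mgrid[:480,:640];d=p["depth"]
C=np.dstack([(u-K[0,2])/K[0,0]*d,(v-K[1,2])/K[1,1]*d,d])@R.from_rotvec(p["attitude"]).as_matrix().T+p["position"]
jx=(C[...,:2]-O)@X;jy=(C[...,:2]-O)@Y;z=C[...,2]
f=p["frame"].astype(int);wood=(f[...,0]-f[...,2]>25)
m=(np.abs(jy)<21)&(abs(z-32)<5)&(jx>-160)&(jx<60)&wood&(d>0)
print("n",m.sum());
if m.sum(): print("blank top x",np.percentile(jx[m],[0,1,3,50,99]).round(1),"y",np.percentile(jy[m],[1,99]).round(1),"z",np.median(z[m]))
m=(abs(jx+190)<12)&(abs(jy-30)<60)&(abs(z-12)<4)&(f.max(2)<110);
if m.sum(): print("plate near edge",np.percentile(jx[m],2))
E
python3 st.py wrist w3; python3 b.py w3.pkl; python3 b.py w1.pkl
```

```text
t 8.65 tcp jig -59.73381344443732 35.354427877080354 -1.936572748617922 tool yaw 0.12557505868810614 open 52.04986542551817 F jig -10.044303086303525 6.123297206514662 4.262375029308244 tz [-6.44602694e-03  8.21344827e-04 -9.99978887e-01]
n 3763
blank top x [-52.3 -51.7 -51.2  -9.2   5.9] y [-9.5 20.1] z 31.51882680101005
plate near edge -179.8968609359524
n 2792
blank top x [-139.3 -138.6 -136.5  -89.3  -35.9] y [-18.9  20.3] z 31.501277377348288
plate near edge -186.8982785205714
```

The blank's rear edge is at jig x ≈ -51.7, with its top flat at z 31.5. That matches home (-50) within calibration, and the stop is hard. Next I'll draw the finger back, then let the flap down gently.

{"method": "apply_moves", "body": {"motion": [[[3,0,0],[0,0,0],0.12],[[4,0,0],[0,0,0],0.12],[[3,0,0],[0,0,0],0.12],[[0,0,0],[0,0,0],0.12]]}}

```text
time_s: 9.1
eef_pos: [545.8, 14.6, -1.0]
tcp_rot: [-0.198, 3.134, 0.001]
wrist_force: [2.1, 6.3, -0.1]
opening: 52.5
grip_force: 3.1
```

```bash
python3 st.py wrist w4; python3 b.py w4.pkl
```

```text
t 9.1 tcp jig -66.19595044117627 34.93235363299445 -0.9785821833456985 tool yaw 0.1259311373485277 open 52.486603293793124 F jig 2.858259956284748 5.931144732679694 -0.12181030883493937 tz [ 1.39796806e-03  5.89687381e-04 -9.99998849e-01]
n 3469
blank top x [-52.4 -51.8 -51.5 -13.2   0.6] y [-10.4  20. ] z 31.535189374548082
plate near edge -186.1458177286998
```

```bash
python3 - <<'E'
import pickle
from h import *
from scipy.ndimage import map_coordinates
O=np.array([616,-11.5]);yaw=.13;X=np.array([np.cos(yaw),np.sin(yaw)]);Y=np.array([-X[1],X[0]])
for nm in("w1","w4"):
    p=pickle.load(open(nm+".pkl","rb"));f=cv2.GaussianBlur(p["frame"],(3,3),0).astype(float);w=f[...,0]-f[...,2]
    def edge(x0,ys,z,h=10):
        out=[];xs=np.arange(x0-h,x0+h,.25)
        for y in ys:
            uv=proj(p,np.c_[O+np.outer(xs,X)+y*Y,np.full(len(xs),z)])
            if (uv<3).any() or (uv[:,0]>636).any(): continue
            g=np.abs(np.gradient(map_coordinates(w,[uv[:,1],uv[:,0]],order=1)));g=np.convolve(g,np.ones(5)/5,"same");g[:5]=g[-5:]=0;out.append(xs[g.argmax()])
        return np.round(np.median(out) if out else np.nan,1),len(out),np.round(np.std(out),2)
    print(nm,"near edge",edge(-190,range(-10,60,3),12),"rear",edge(-52 if nm=="w4" else -140,list(range(-16,-9))+list(range(12,18)) if nm=="w4" else range(-14,14,2),32))
E
```

```text
w1 near edge (np.float64(-189.2), 24, np.float64(0.2)) rear (np.float64(-139.2), 14, np.float64(0.18))
w4 near edge (np.float64(nan), 0, np.float64(nan)) rear (np.float64(-46.2), 13, np.float64(0.22))
  ret = _var(a, axis=axis, dtype=dtype, out=out, ddof=ddof,
  arrmean = um.true_divide(arrmean, div, out=arrmean,
  ret = ret.dtype.type(ret / rcount)
```

{"method": "apply_moves", "body": {"motion": [[[0,3,0],[0,0,0],0.12],[[0,3,0],[0,0,0],0.12],[[0,3,0],[0,0,0],0.12],[[0,2,0],[0,0,0],0.12],[[0,2,0],[0,0,0],0.12]]}}

```text
time_s: 9.65
eef_pos: [543.9, 26.8, -1.1]
tcp_rot: [-0.199, 3.135, -0.001]
wrist_force: [-0.6, -0.3, 0.7]
opening: 52.1
grip_force: 0.0
```

{"method": "apply_moves", "body": {"motion": [[[0,3,0],[0,0,0],0.12],[[0,4,0],[0,0,0],0.12],[[0,4,0],[0,0,0],0.12],[[0,4,0],[0,0,0],0.12],[[0,0,0],[0,0,0],0.12]]}}

```text
time_s: 10.15
eef_pos: [541.8, 42.3, -1.2]
tcp_rot: [-0.199, 3.135, -0.0]
wrist_force: [0.1, -1.1, 0.2]
opening: 52.0
grip_force: 0.0
```

```bash
python3 st.py; python3 st.py wrist w5; python3 b.py w5.pkl
```

```text
t 10.15 tcp jig -66.56212076657313 62.951219406341195 -1.2283917380685947 tool yaw 0.1267218097256205 open 52.01821206441377 F jig -0.05747918429131759 -1.0870775270084505 0.18901131244722677 tz [ 3.05560833e-05 -1.19779287e-05 -9.99999999e-01]
t 10.15 tcp jig -66.56212076657313 62.951219406341195 -1.2283917380685947 tool yaw 0.1267218097256205 open 52.01821206441377 F jig -0.05747918429131759 -1.0870775270084505 0.18901131244722677 tz [ 3.05560833e-05 -1.19779287e-05 -9.99999999e-01]
n 194
blank top x [-13.6 -12.6 -11.9  -4.3   1.5] y [16.  20.4] z 30.981936048506185
plate near edge -186.56718894816478
```

{"method": "apply_moves", "body": {"motion": [[[0,0,-20],[0,0,0],0.12],[[0,0,-35],[0,0,0],0.12],[[0,0,-40],[0,0,0],0.12],[[20,0,-45],[0,0,0],0.12],[[40,0,-25],[0,0,0],0.12]]}}

```text
time_s: 10.7
eef_pos: [484.1, 34.1, 166.8]
tcp_rot: [-0.198, 3.13, -0.001]
wrist_force: [-0.6, 0.3, 0.9]
opening: 51.7
grip_force: 0.0
```

{"method": "apply_moves", "body": {"motion": [[[45,0,-15],[0,0,0],0.12],[[45,0,-10],[0,0,0],0.12],[[30,0,-5],[0,0,0],0.12],[[0,0,0],[0,0,0],0.12],[[0,0,0],[0,0,0],0.12]]}}

```text
time_s: 11.2
eef_pos: [363.7, 19.0, 194.2]
tcp_rot: [-0.197, 3.134, -0.0]
wrist_force: [-0.0, -0.0, -0.1]
opening: 52.1
grip_force: 0.0
```

```bash
python3 st.py side s6; python3 b.py s6.pkl; python3 st.py wrist w6; python3 b.py w6.pkl; python3 - <<'E'
import pickle
from h import *
O=np.array([616,-11.5]);yaw=.13;X=np.array([np.cos(yaw),np.sin(yaw)]);Y=np.array([-X[1],X[0]])
for nm in("s6","w6"):
    p=pickle.load(open(nm+".pkl","rb"));K=p["K"]
    v,u=np.mgrid[:480,:640];d=p["depth"]
    C=np.dstack([(u-K[0,2])/K[0,0]*d,(v-K[1,2])/K[1,1]*d,d])@R.from_rotvec(p["attitude"]).as_matrix().T+p["position"]
    jx=(C[...,:2]-O)@X;jy=(C[...,:2]-O)@Y;z=C[...,2]
    m=(jx>12)&(jx<50)&(jy>-25)&(jy<60)&(z>60)&(z<130)
    if m.sum()>20: print(nm,"flap angle",np.arctan(-np.polyfit(jy[m],z[m],1)[0]),m.sum())
E
```

```text
t 11.2 tcp jig -246.20631998936022 62.97590847569872 194.18805361465965 tool yaw 0.1258175923228516 open 52.13844168743726 F jig -0.041418758260227444 -0.015587171712144545 -0.056434651260320046 tz [ 1.67548554e-03 -1.38740409e-04 -9.99998587e-01]
n 377
blank top x [-52.8 -52.4 -51.5 -25.1   5.8] y [-19.2  20.5] z 30.869423084405753
plate near edge -191.93817180908007
t 11.25 tcp jig -245.83400036007876 62.98091727597489 193.97228607579197 tool yaw 0.12600164072877953 open 52.140898332092654 F jig -0.061395941694325315 -0.2682980833361025 0.458449844726653 tz [ 1.05222737e-03 -1.02033138e-04 -9.99999441e-01]
n 1578
blank top x [-53.4 -52.3 -51.9 -31.6  -7.4] y [-19.3  19.9] z 31.562183485079885
plate near edge -191.83622963910173
s6 flap angle 0.22804772000442644 663
```

Relative to the plate edge, which measures -191.9 instead of -190, the blank's rear is at -50.4, so it is home. The flap rests at about 0.2 rad and the robot is clear.

```bash
python3 -c "
from rig import arm
print(arm.hand_in())"
```

```text
the job is handed in; nothing more can be done
None
```

The job is handed in at about 11 s, but no verdict came back; by my measurements the blank is home against the stop (rear edge about 0.4 mm from nominal), the flap rests on it at about 0.23 rad, and the arm is clear with no contact force.

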